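# Fill the vial lift and hold it raised on its cam lever

### The arm

A 6-joint arm with a two-finger parallel gripper is mounted at the origin on the work surface. World frame = base frame: x ahead of the robot, y to its left, z up, the work surface at z = 0. Lengths are in m, angles in degrees, forces in N, time in s.
With the tool pointing down it reaches from about 0.4 to 0.825 m from the base axis. Payload 7 kg.
Tool frame: the origin (TCP) lies between the finger pads; the fingertips stand 14 mm ahead of it and the grasp point (between the pads) lies 5 mm behind it (r.tips_ahead is the distance from the TCP to the fingertips, in m); z points along the fingers, y is the direction in which the jaws open and shut (so a half turn about z gives the same grasp; the last joint's range is limited). The gripper opens to 88 mm and grips with 3 to 60 N. Pads are 19 mm wide; open, the fingers measure 130 mm over their backs; the gripper's body (78 mm by 193 mm) begins 47 mm behind the grasp point.
Start: joints at [85.835, 20.546, 0.682, 0, -70.136, -16.507], TCP at [0.238, 0.632, 0.241] pointing down, gripper open.
Joint ranges: [-176.03, 176.03], [-82.01, 121.73], [-58.28, 71.71], [-173.87, 95.51], [-174.79, -0.11], [-173.66, 173.66]. Speed limits (degrees/s): [136.94, 136.94, 172.46, 180, 180, 180].

### API

Orientations are given as [roll, pitch, yaw] about the fixed x, y, z axes, in that order (R = Rz(yaw) Ry(pitch) Rx(roll)).
In Python, from plant import r gives the robot as it stands.
- The arm moves only by the tool apply_moves, never from a script. Its arguments are lists of equal length, an entry for each row: "slide": the shift along the tool's x, y, z as a fraction of full scale, a list of three; "turn": the turn, a rotation vector about the tool's x, y, z as a fraction of full scale, a list of three; "jaw": the closure, from 0 (fully open) to 1 (shut). In form: {"slide": [[dx, dy, dz], ...], "turn": [[wx, wy, wz], ...], "jaw": [jaw, ...]}. A call has 1 to 8 rows; each row shifts and turns the commanded pose from where the row before left it, along the tool's axes as they then stand; what a row does not reach is not made up. Full scale, the value 1, is 0.1 m for a shift and 1.5 rad for a turn. A row lasts 1/10 s, in which the tool goes at most 50 mm and 8.59 degrees, less where a joint would pass 70% of its speed; a pose out of reach is approached as far as the arm can. A call with a number of a shift or a turn outside -1 to 1 is refused whole. A call with a gripper value outside its range is refused whole. The fingers move at their own pace and stop on an object; "newtons" is the grip in N (left out, the last holds). Time passes only in rows, so rows that do not move let the fingers close. It gives the time, the measured TCP pose, the force and the opening at its end, in the units of the state.
- r.get_state(): the state, without advancing time (a new reading comes with each control period).
- r.capture(name): name is "scene" or "top"; returns a dict with "pixels" (384x512x3 uint8, blue, green, red), "depth" (384x512 float32, m along the optical axis (not along the pixel's ray), 0 where there is no reading), "fx", "fy", "cx", "cy" (pixels), "dist_coeffs" ([k1, k2, p1, p2, k3] as OpenCV has them; the pictures are not rectified), "rvec" (rotation vector, rad) and "tvec" (3), from world to camera coordinates, as OpenCV has them. Camera axes: x right, y down, z forward; pixel columns grow to the right and rows downward; lengths in m; the calibration is good to about 2 mm. A picture is of the moment at which its call begins.
- r.close_job(): hands the job in, once; it reports no verdict.
The state is a dict: "time_s": time; "joints": joint angles; "qd": joint speeds; "joint_torque": joint torques, N m; "tcp_pos": TCP position; "eef_rot": TCP orientation; "contact_force": force on the tool from outside, world axes, zero at the start; "moment": the same for the moment, N m; "gripper_width": finger opening in m.
Only numpy, scipy, OpenCV 4.12 (cv2) and the standard library are available. Lean on these libraries where they do the work, as an engineer would, in place of code of your own. Each camera call takes 0.05 s, during which the arm holds its last target.

### The job

Two of the six pockets in the vial lift's carrier are empty: stand the two spare vials from the tray in them, fully down, with the carrier still down and without taking out the vials already there. Then swing the cam lever up until the carrier is at its highest point, the lever standing straight up, and finish while still holding the lever there, because its spring drops the carrier as soon as you let go. Leave the bottle, the beaker and the screw cap alone.

Things in the scene. Friction and masses are not known exactly. Their poses are not given: they have to be found in the camera images.
- lift: Vial lift fixed to the bench: dark base, grey housing, aluminium carrier plate 116 (x) x 184 (y) mm that rises. Origin on the bench under the carrier's centre; x away from the robot, y towards the lever's side. Carrier top 73 mm above the bench when down. Guide posts, 10 mm thick, 114 mm tall, at x=0, y=+-84 mm. Lever shaft along y at x=0, 45 mm up; the lever swings in the plane y=140 mm.
- lever_angle (a joint): Cam lever angle (rad). 0: rest, level, pointing to the lift's -x (towards the robot); grows as the knob swings up. An eccentric lifts the carrier by 18 mm x sin(angle): highest at pi/2 (1.571), lever straight up; past that (stop at 2.1) it sinks again. A spring always pulls back to 0, with 0.45 N m at the highest point (4 to 5 N at the knob), less lower down.
- knob (a point): Centre of the lever's knob: a black cylinder lying across the lever's end, 24 mm thick, 30 mm long along y, flat ends; rod 9 mm thick. It lies 100 mm from the shaft's axis: in the lift's frame x=-100 cos(angle), y=140, z=45+100 sin(angle) mm. At rest 45 mm above the bench; the carrier's side is 48 mm away in y. Can be pinched from above by its flat ends and turns between the fingers.
- lever: The cam lever: shaft, eccentric disc, steel rod and knob in one piece. Origin on the shaft's axis at the lift's x=0, y=0, 45 mm up; y along the shaft, the rod along -x.
- carrier (a joint): Lift of the carrier (m): 0 down, 0.018 at the highest lift.
- pocket0 (a point): Centre of the floor of pocket 0 of the carrier, at x=-30, y=-52 mm in the lift's frame, 51 mm above the bench with the carrier down. Round blind pocket, 30 mm in diameter, 22 mm deep, 3 mm chamfer at its mouth; moves up with the carrier. A seated vial's origin lies on this point (up to 2 mm aside) and 40 mm of it stand out.
- pocket1 (a point): Centre of the floor of pocket 1 of the carrier, at x=-30, y=0 mm in the lift's frame, 51 mm above the bench with the carrier down. Round blind pocket, 30 mm in diameter, 22 mm deep, 3 mm chamfer at its mouth; moves up with the carrier. A seated vial's origin lies on this point (up to 2 mm aside) and 40 mm of it stand out.
- pocket2 (a point): Centre of the floor of pocket 2 of the carrier, at x=-30, y=52 mm in the lift's frame, 51 mm above the bench with the carrier down. Round blind pocket, 30 mm in diameter, 22 mm deep, 3 mm chamfer at its mouth; moves up with the carrier. A seated vial's origin lies on this point (up to 2 mm aside) and 40 mm of it stand out.
- pocket3 (a point): Centre of the floor of pocket 3 of the carrier, at x=30, y=-52 mm in the lift's frame, 51 mm above the bench with the carrier down. Round blind pocket, 30 mm in diameter, 22 mm deep, 3 mm chamfer at its mouth; moves up with the carrier. A seated vial's origin lies on this point (up to 2 mm aside) and 40 mm of it stand out.
- pocket4 (a point): Centre of the floor of pocket 4 of the carrier, at x=30, y=0 mm in the lift's frame, 51 mm above the bench with the carrier down. Round blind pocket, 30 mm in diameter, 22 mm deep, 3 mm chamfer at its mouth; moves up with the carrier. A seated vial's origin lies on this point (up to 2 mm aside) and 40 mm of it stand out.
- pocket5 (a point): Centre of the floor of pocket 5 of the carrier, at x=30, y=52 mm in the lift's frame, 51 mm above the bench with the carrier down. Round blind pocket, 30 mm in diameter, 22 mm deep, 3 mm chamfer at its mouth; moves up with the carrier. A seated vial's origin lies on this point (up to 2 mm aside) and 40 mm of it stand out.
- vial0: Capped vial, the same make as all six: an upright cylinder 26 mm in diameter and 62 mm tall, straight-sided, amber glass with a white cap on its top 18 mm, about 35 g. Origin: centre of its underside; z up. It stands in one of the carrier's six pockets from the start; which one differs each time. To be left in its pocket.
- vial1: Capped vial, the same make as all six: an upright cylinder 26 mm in diameter and 62 mm tall, straight-sided, amber glass with a white cap on its top 18 mm, about 35 g. Origin: centre of its underside; z up. It stands in one of the carrier's six pockets from the start; which one differs each time. To be left in its pocket.
- vial2: Capped vial, the same make as all six: an upright cylinder 26 mm in diameter and 62 mm tall, straight-sided, amber glass with a white cap on its top 18 mm, about 35 g. Origin: centre of its underside; z up. It stands in one of the carrier's six pockets from the start; which one differs each time. To be left in its pocket.
- vial3: Capped vial, the same make as all six: an upright cylinder 26 mm in diameter and 62 mm tall, straight-sided, amber glass with a white cap on its top 18 mm, about 35 g. Origin: centre of its underside; z up. It stands in one of the carrier's six pockets from the start; which one differs each time. To be left in its pocket.
- spare0: Capped vial, the same make as all six: an upright cylinder 26 mm in diameter and 62 mm tall, straight-sided, amber glass with a white cap on its top 18 mm, about 35 g. Origin: centre of its underside; z up. One of the two spares, standing upright in the white tray, its underside 4 mm above the bench.
- spare1: Capped vial, the same make as all six: an upright cylinder 26 mm in diameter and 62 mm tall, straight-sided, amber glass with a white cap on its top 18 mm, about 35 g. Origin: centre of its underside; z up. One of the two spares, standing upright in the white tray, its underside 4 mm above the bench.
- tray: Shallow white tray fixed to the bench, 170 (x) x 110 (y) mm, rim 14 mm high, floor 4 mm above the bench. Origin: centre of its underside. The spares stand near x=-50 and +50 mm on its long midline.
- reagent_bottle: Bystander: amber reagent bottle, 72 mm in diameter, 160 mm tall. Origin: centre of its underside. Leave alone.
- beaker: Bystander: empty glass beaker, 72 mm wide at the rim, 85 mm tall. Origin: centre of its underside. Leave alone.
- screw_cap: Bystander: loose screw cap, 52 mm in diameter, 18 mm tall. Origin: centre of its underside. Leave alone.
Not all that is in view belongs to the job. What is shaped like the vial2 but black is not meant.

How it is judged:
By the outcome, as a careful person would: the job done as asked, in the order asked, and still so for the second after the job is handed in, while the arm keeps its last pose, push and grip.
It also fails if it takes over 72 s, if anything falls off the work surface, if the arm or the gripper's body presses on something with over 40 N, if the wrist force passes 120 N, or if a joint passes its speed limit or range.

## Working session

There is one attempt and no reset: what is moved stays moved. The work goes in short steps, Python scripts to look and compute and a tool call to move; the robot and the scene stay as the last step left them, time stands still between calls to the robot, and variables do not carry over. Pictures are saved under pics/ and viewed, and the job is handed in when it is done.

Besides the shell and the picture viewer there is one more tool, called after "Call:" as name(argument=value, ...) on one line, values as JSON. apply_moves: Moves the arm, as the interface text tells. Shift numbers are shares of 0.1 m and turn numbers shares of 1.5 rad, none past 1 either way. Its arguments: {"type":"object","properties":{"slide":{"type":"array"},"turn":{"type":"array"},"jaw":{"type":"array"},"newtons":{"type":"number"}},"required":["slide","turn","jaw"]}

```bash
ls; mkdir -p pics; python3 - <<'E'
from plant import r
import cv2,pickle
for n in("scene","top"):
    c=r.capture(n); cv2.imwrite(f"pics/{n}0.png",c["pixels"]); pickle.dump(c,open(f"{n}0.pkl","wb"))
    print(n,c["fx"],c["cx"],c["cy"],c["dist_coeffs"],c["rvec"],c["tvec"])
print(r.get_state())
E
```

```text
pics
scene 429.35574897521434 255.97302695032494 195.53988219170017 [0.01486198 0.         0.         0.         0.        ] [ 2.06483289  1.39198951 -0.54579487] [-0.15883579 -0.32853501  1.48400144]
top 372.16651225495247 254.61141329386393 194.42569546614575 [-0.08145161  0.          0.          0.          0.        ] [ 2.17950964 -2.13388878  0.10538709] [-0.03306167  0.5312012   0.96136344]
{'time_s': 0.1, 'joints': array([ 8.58345040e+01,  2.05859426e+01,  6.39422604e-01, -1.68700625e-02,
       -7.01366481e+01, -1.65062216e+01]), 'qd': array([-0.04259707, -0.00431995,  0.07430164,  0.00734787,  0.03188019,
        0.04042757]), 'joint_torque': array([-2.03679003e-03, -5.84160805e+01,  2.93752563e+01,  7.01555505e+00,
        1.01738196e-02, -5.52959568e-05]), 'tcp_pos': array([0.23817271, 0.63113831, 0.2397378 ]), 'eef_rot': array([ 1.79915753e+02, -8.42536132e-03, -2.06774551e+01]), 'contact_force': array([ 0.45556572, -0.75924764,  0.0256432 ]), 'moment': array([ 0.00788863, -0.00349405, -0.01920554]), 'gripper_width': 0.08749617168702675}
```

View pics/scene0.png

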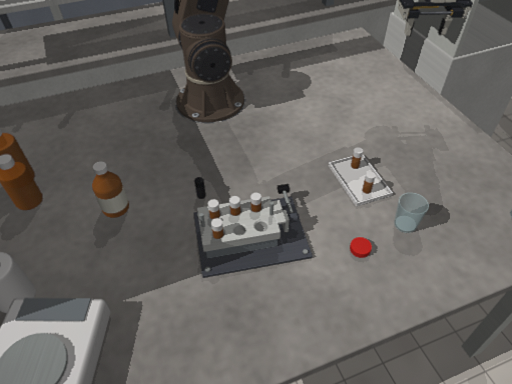

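View pics/top0.png

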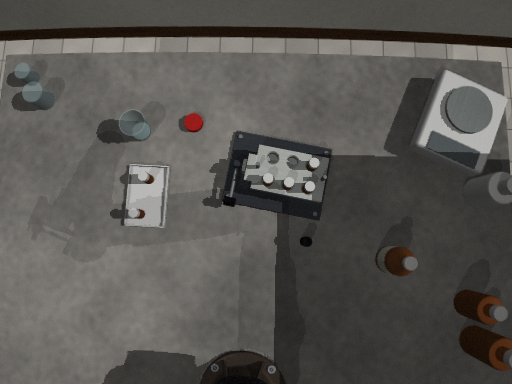

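The scene image shows the lift at about (250,235), with its carrier holding vials at (214,208), (235,205), (256,202) and (218,229). The tray is at (360,178) with spares at (357,158) and (369,182), and a black vial-shaped decoy stands at (200,188). In the top image, the empty pockets are at about (273,157) and (293,160), the knob is at (229,200), the spares are at (147,178) and (137,213), and the decoy is at (306,241).

```bash
cat > h.py <<'E'
import numpy as np,cv2,pickle
def cam(c):
    K=np.array([[c["fx"],0,c["cx"]],[0,c["fy"],c["cy"]],[0,0,1.]]);R=cv2.Rodrigues(np.array(c["rvec"],float))[0]
    return K,np.array(c["dist_coeffs"],float),R,np.array(c["tvec"],float).ravel()
def cloud(c):
    K,d,R,t=cam(c); h,w=c["depth"].shape
    u,v=np.meshgrid(np.arange(w),np.arange(h))
    p=cv2.undistortPoints(np.stack([u,v],-1).reshape(-1,1,2).astype(float),K,d).reshape(h,w,2)
    z=c["depth"][...,None]; P=np.concatenate([p*z,z],-1)
    W=(P-t)@R; W[c["depth"]==0]=np.nan
    return W
def proj(c,X):
    K,d,R,t=cam(c)
    return cv2.projectPoints(np.atleast_2d(np.array(X,float)),R,t,K,d)[0].reshape(-1,2)
def atz(c,uv,z):
    K,d,R,t=cam(c)
    p=cv2.undistortPoints(np.array(uv,float).reshape(-1,1,2),K,d).reshape(-1,2)
    D=np.c_[p,np.ones(len(p))]@R; O=-R.T@t
    return O+D*((z-O[2])/D[:,2])[:,None]
E
python3 - <<'E'
from h import *
for n in("top","scene"):
    c=pickle.load(open(n+"0.pkl","rb"));W=cloud(c)
    K,d,R,t=cam(c);print(n,"cam",-R.T@t)
    pts={"top":dict(sp1=(147,178),sp2=(134,213),knob=(229,201),decoy=(306,241),bench=(200,260),v=(268,179),v2=(290,183),v3=(310,187),v4=(314,163),p1=(273,157),p2=(293,160),cap=(193,122),bk=(132,122)),"scene":dict(s1=(357,153),s2=(369,177),knob=(284,188),decoy=(200,182))}[n]
    for k,(u,v) in pts.items(): print(k,np.round(W[v,u],4))
    x0,y0,x1,y1=(215,120,345,225) if n=="top" else (185,165,325,280)
    cv2.imwrite(f"pics/{n}_lift.png",cv2.resize(c["pixels"][y0:y1,x0:x1],None,fx=5.7,fy=5,interpolation=cv2.INTER_CUBIC) if 0 else cv2.resize(c["pixels"][y0:y1,x0:x1],None,fx=5,fy=5,interpolation=cv2.INTER_CUBIC))
    x0,y0,x1,y1=(105,150,185,240) if n=="top" else (320,135,420,215)
    cv2.imwrite(f"pics/{n}_tray.png",cv2.resize(c["pixels"][y0:y1,x0:x1],None,fx=6,fy=6,interpolation=cv2.INTER_CUBIC))
E
```

```text
top cam [ 0.42102839 -0.03736676  1.01431073]
sp1 [0.5655 0.2599 0.0629]
sp2 [0.473  0.2877 0.0674]
knob [0.5102 0.0436 0.057 ]
decoy [ 0.4117 -0.1555  0.0627]
bench [ 0.3534  0.1228 -0.0018]
v [ 0.5606 -0.055   0.116 ]
v2 [ 0.5524 -0.1091  0.1121]
v3 [ 0.5434 -0.158   0.1133]
v4 [ 0.6029 -0.1674  0.1149]
p1 [ 0.6291 -0.0684  0.0532]
p2 [ 0.622  -0.121   0.0541]
cap [0.7317 0.1537 0.0187]
bk [0.7273 0.3229 0.0275]
scene cam [ 1.2086309  -0.29943158  0.88598894]
s1 [0.4817 0.2847 0.0632]
s2 [0.5771 0.2642 0.0654]
knob [0.5174 0.0449 0.0532]
decoy [ 0.42   -0.1557  0.062 ]
```

View pics/top_lift.png

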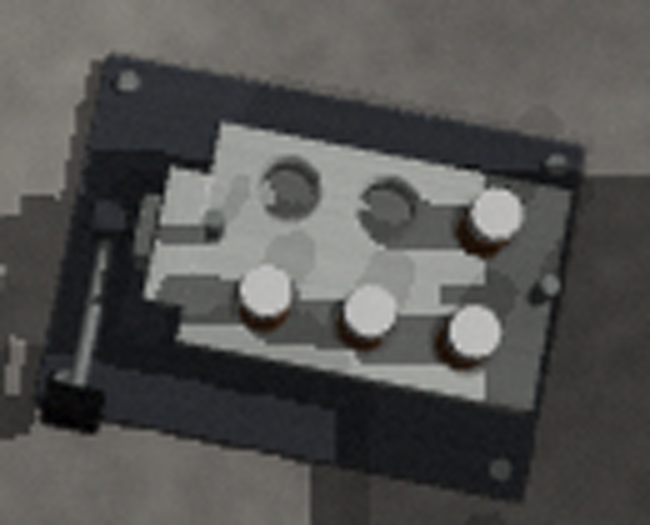

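View pics/top_tray.png

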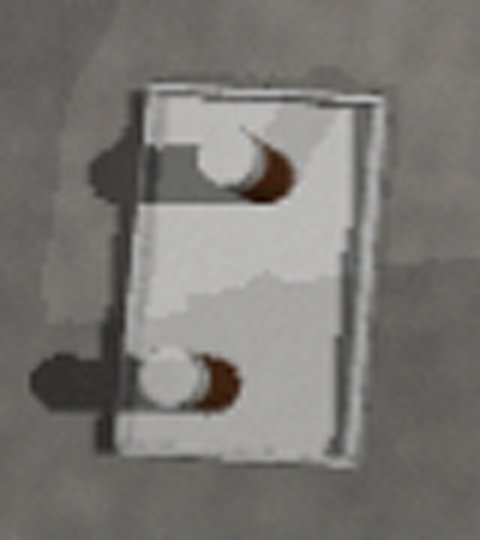

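View pics/scene_lift.png

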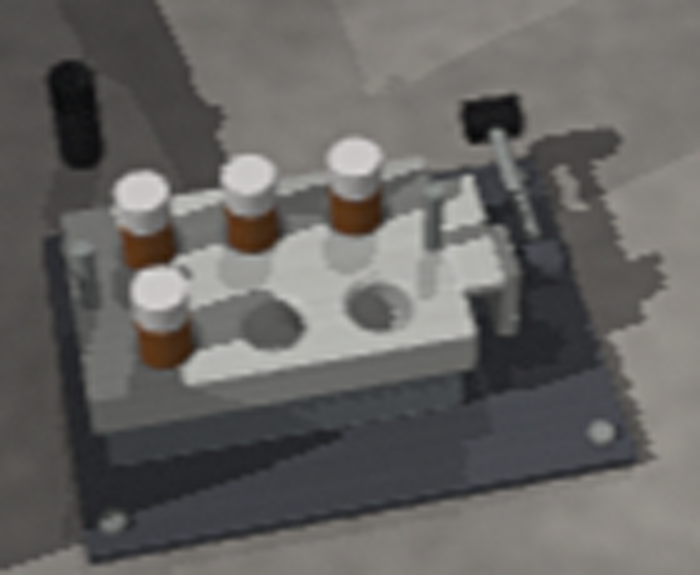

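View pics/scene_tray.png

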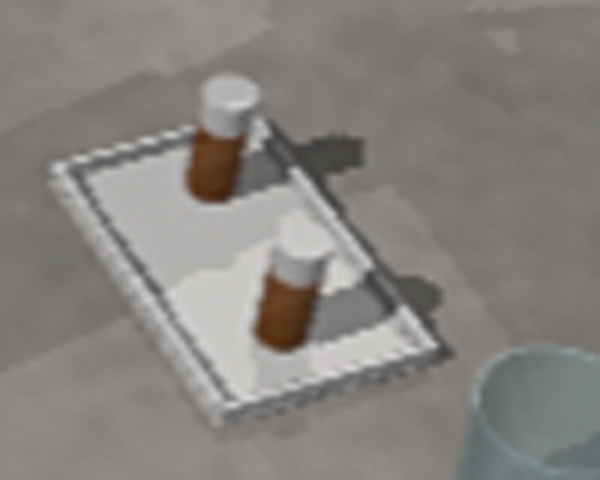

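The crops confirm that the two amber, white-capped vials in the tray are the spares. The black cylinder is a decoy. Pockets 4 and 5 (far row, middle and lever side) are empty. Next I'll measure precisely.

```bash
cat > m.py <<'E'
from h import *
from scipy.optimize import least_squares
from scipy import ndimage as nd
def caps(c,ztop,seeds):
    # segment bright pixels at cap-top height; refine by ray at known z
    W=cloud(c);out=[]
    im=c["pixels"].astype(int);bright=(im.min(2)>110)
    for s in seeds:
        m=bright&(abs(W[...,2]-ztop)<0.006)&(np.hypot(W[...,0]-s[0],W[...,1]-s[1])<0.022)
        v,u=np.nonzero(m)
        if len(u)<10: out.append([np.nan]*3);continue
        P=atz(c,np.c_[u,v],ztop)[:,:2]
        # fill-fit: circle of r 13 fit on boundary
        h=cv2.convexHull(np.c_[u,v].astype(np.float32)).reshape(-1,2)
        H=atz(c,h,ztop)[:,:2]
        f=least_squares(lambda q:np.hypot(*(H-q[:2]).T)-q[2],[*H.mean(0),.013])
        out.append([*f.x,*P.mean(0),np.median(W[...,2][m]),len(u)])
    return np.array(out)
if __name__=="__main__":
    np.set_printoptions(suppress=True,precision=4)
    for n in("top","scene"):
        c=pickle.load(open(n+"0.pkl","rb"))
        print(n);print(caps(c,.113,[(.56,-.055),(.552,-.109),(.543,-.158),(.603,-.167)]))
        print(caps(c,.066,[(.568,.26),(.475,.285)]))
E
python3 m.py
```

```text
top
[[ 0.5646 -0.0544  0.0121  0.5646 -0.0543  0.1137 81.    ]
 [ 0.5557 -0.1054  0.0121  0.5557 -0.1053  0.1132 82.    ]
 [ 0.5461 -0.1567  0.0121  0.5463 -0.1568  0.1135 81.    ]
 [ 0.6053 -0.1677  0.0124  0.605  -0.1677  0.1132 85.    ]]
[[ 0.5711  0.2702  0.0127  0.5712  0.2699  0.0664 72.    ]
 [ 0.4742  0.2913  0.0128  0.4742  0.2912  0.0668 83.    ]]
scene
[[ 0.5661 -0.0557  0.0137  0.5664 -0.0559  0.1116 81.    ]
 [ 0.5569 -0.1067  0.0133  0.5569 -0.1067  0.1118 80.    ]
 [ 0.5477 -0.1579  0.0137  0.5476 -0.1573  0.1114 78.    ]
 [ 0.6062 -0.1683  0.0131  0.6063 -0.1682  0.1121 87.    ]]
[[ 0.573   0.269   0.0127  0.573   0.2693  0.065  55.    ]
 [ 0.4764  0.2909  0.0137  0.4755  0.2914  0.065  51.    ]]
```

```bash
cat > lift.py <<'E'
from m import *
L=np.array([[-30,52],[-30,0],[-30,-52],[30,-52]])/1000
def fit(V):
    f=least_squares(lambda q:(np.c_[q[0]+np.cos(q[2])*L[:,0]-np.sin(q[2])*L[:,1],q[1]+np.sin(q[2])*L[:,0]+np.cos(q[2])*L[:,1]]-V).ravel(),[.58,-.11,-.17]);return f
def T(q,p):
    p=np.atleast_2d(np.array(p,float));c,s=np.cos(q[2]),np.sin(q[2])
    return np.c_[q[0]+c*p[:,0]-s*p[:,1],q[1]+s*p[:,0]+c*p[:,1],p[:,2]]
E
python3 - <<'E'
from lift import *
S=[(.56,-.055),(.552,-.109),(.543,-.158),(.603,-.167)];A=[]
th=np.linspace(0,2*np.pi,60)
for n in("top","scene"):
    c=pickle.load(open(n+"0.pkl","rb"));V=caps(c,.113,S)[:,:2];A.append(V);f=fit(V)
    print(n,f.x,np.degrees(f.x[2]),np.round(f.fun*1000,1))
f=fit(sum(A)/2);q=f.x;print(q,np.degrees(q[2]))
print(T(q,[[.03,0,.051],[.03,.052,.051],[-.1,.14,.045]]))
for n in("top","scene"):
    c=pickle.load(open(n+"0.pkl","rb"));x0,y0,x1,y1=(215,120,345,225) if n=="top" else (185,165,325,280)
    im=cv2.resize(c["pixels"][y0:y1,x0:x1],None,fx=5,fy=5,interpolation=cv2.INTER_CUBIC)
    def dr(P,col):
        p=(proj(c,P)-[x0,y0]+.5)*5
        cv2.polylines(im,[np.round(p).astype(int)],True,col,1)
    for y in(0,.052): dr(T(q,np.c_[.03+.018*np.cos(th),y+.018*np.sin(th),0*th+.073]),(0,0,255))
    dr(T(q,[[-.058,-.092,.073],[.058,-.092,.073],[.058,.092,.073],[-.058,.092,.073]]),(0,255,0))
    for y in(-.084,.084): dr(T(q,np.c_[.005*np.cos(th),y+.005*np.sin(th),0*th+.114]),(255,0,0))
    dr(T(q,[[-.1,.125,.057],[-.1,.155,.057],[-.1,.155,.033],[-.1,.125,.033]]),(255,0,255))
    cv2.imwrite(f"pics/{n}_ov.png",im)
E
```

```text
top [ 0.58501374 -0.1109033  -0.17996725] -10.311364011459412 [ 0.2 -0.  -0.2 -0.2  0.1 -0.  -0.1  0.2]
scene [ 0.58628803 -0.1120484  -0.1797123 ] -10.296756338678598 [-0.1  0.2 -0.1  0.  -0.2  0.1  0.3 -0.3]
[ 0.58565089 -0.11147586 -0.17984023] -10.304086053633345
[[ 0.61516706 -0.11684203  0.051     ]
 [ 0.62446842 -0.06568067  0.051     ]
 [ 0.51230579  0.0441535   0.045     ]]
```

View pics/top_ov.png

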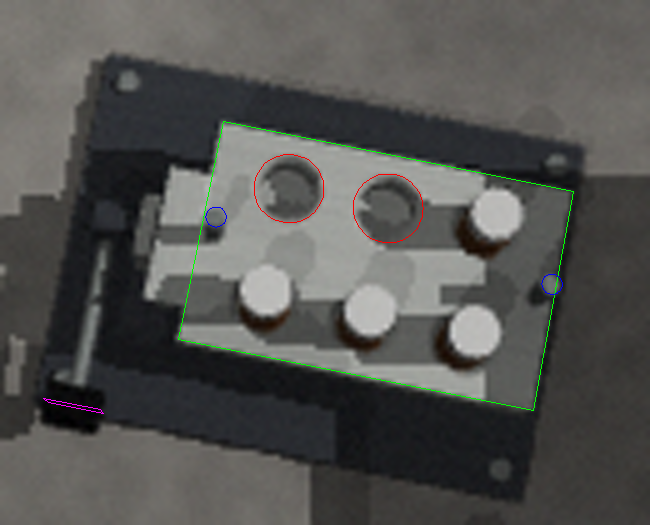

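View pics/scene_ov.png

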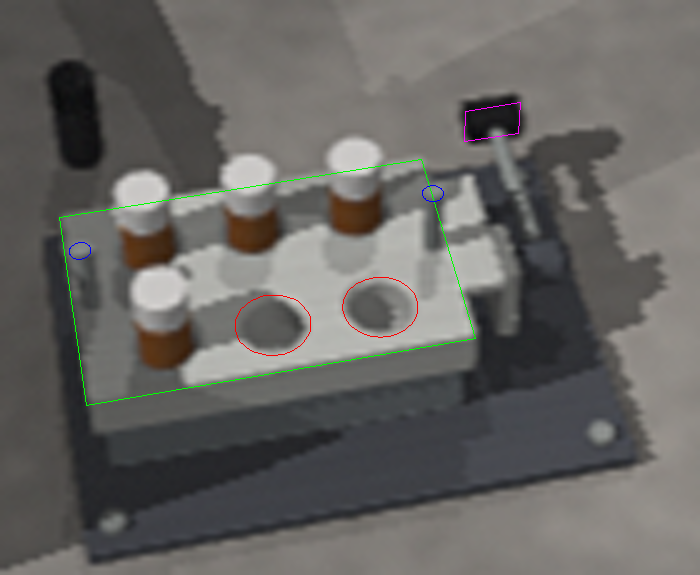

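```bash
cat > d.py <<'E'
import sys,numpy as np
from plant import r
from scipy.spatial.transform import Rotation as Ro
# usage: d.py x y z yaw -> shift in tool axes (full-scale units) + turn (full-scale units)
s=r.get_state();x,y,z,yaw=map(float,sys.argv[1:])
R=Ro.from_euler("xyz",s["eef_rot"],degrees=True);Rt=Ro.from_euler("xyz",[180,0,yaw],degrees=True)
dp=np.array([x,y,z])-s["tcp_pos"]
np.set_printoptions(suppress=True,precision=4)
print("t",s["time_s"],"tcp",s["tcp_pos"],s["eef_rot"],"w",s["gripper_width"],"F",s["contact_force"])
print("slide",R.inv().apply(dp)/.1,"turn",(R.inv()*Rt).as_rotvec()/1.5, "slide after turn",Rt.inv().apply(dp)/.1,"q",s["joints"])
E
python3 d.py .572 .270 .2 -100.3
```

```text
t 0.1 tcp [0.2382 0.6311 0.2397] [179.9158  -0.0084 -20.6775] w 0.08749617168702675 F [ 0.4556 -0.7592  0.0256]
slide [4.3984 2.1994 0.4013] turn [ 0.0007 -0.0008  0.9265] slide after turn [ 2.9563 -3.9302  0.3974] q [ 85.8345  20.5859   0.6394  -0.0169 -70.1366 -16.5062]
```

Call:
apply_moves(slide=[[0.4,0.2,0.03],[0.4,0.2,0.03],[0.4,0.2,0.03],[0.4,0.2,0.03],[0.4,0.2,0.03],[0.4,0.2,0.03],[0.4,0.2,0.03],[0.4,0.2,0.03]], turn=[[0,0,0],[0,0,0],[0,0,0],[0,0,0],[0,0,0],[0,0,0],[0,0,0],[0,0,0]], jaw=[0,0,0,0,0,0,0,0], newtons=15)

```text
time_s: 0.9
tcp_pos: [0.482, 0.3672, 0.2163]
eef_rot: [180.0, 0.0, -20.7]
contact_force: [0.9, 0.2, 0.1]
gripper_width: 0.0878
```

Call:
apply_moves(slide=[[0,0,0],[0,0,0],[0,0,0],[0,0,0],[0,0,0],[0,0,0],[0,0,0],[0,0,0]], turn=[[0,0,0.099],[0,0,0.099],[0,0,0.099],[0,0,0.099],[0,0,0.099],[0,0,0.099],[0,0,0.099],[0,0,0.099]], jaw=[0,0,0,0,0,0,0,0])

```text
time_s: 1.7
tcp_pos: [0.481, 0.3687, 0.2161]
eef_rot: [180.0, -0.0, -89.1]
contact_force: [-0.2, -0.4, 0.2]
gripper_width: 0.0873
```

```bash
python3 d.py .572 .270 .15 -100.3
```

```text
t 1.7 tcp [0.481  0.3687 0.2161] [179.963   -0.0339 -89.0963] w 0.08734798073843776 F [-0.2064 -0.4072  0.2371]
slide [ 1.0003 -0.8948  0.6611] turn [ 0.0004 -0.0004  0.1304] slide after turn [ 0.8079 -1.0718  0.6611] q [ 55.9118  15.0992 -10.3813  -0.012  -64.5684 -55.003 ]
```

Call:
apply_moves(slide=[[0,0,0],[0,0,0],[0.27,-0.357,0.22],[0.27,-0.357,0.22],[0.27,-0.357,0.22],[0,0,0],[0,0,0]], turn=[[0,0,0.065],[0,0,0.065],[0,0,0],[0,0,0],[0,0,0],[0,0,0],[0,0,0]], jaw=[0,0,0,0,0,0,0])

```text
time_s: 2.4
tcp_pos: [0.573, 0.2692, 0.1493]
eef_rot: [179.9, -0.1, -100.1]
contact_force: [0.2, -0.2, -0.5]
gripper_width: 0.0873
```

```bash
python3 d.py .572 .270 .051 -100.3
```

```text
t 2.4 tcp [0.573  0.2692 0.1493] [ 179.916    -0.1064 -100.0502] w 0.08729404090645115 F [ 0.1709 -0.2309 -0.5263]
slide [-0.0079  0.0098  0.9831] turn [ 0.001  -0.0012  0.0029] slide after turn [-0.006   0.0113  0.9831] q [ 42.7988  20.6998 -11.6707  -0.0032 -57.765  -52.8473]
```

Call:
apply_moves(slide=[[-0.008,0.01,0.33],[0,0,0.33],[0,0,0.2],[0,0,0.12],[0,0,0],[0,0,0],[0,0,0],[0,0,0]], turn=[[0,0,0],[0,0,0],[0,0,0],[0,0,0],[0,0,0],[0,0,0],[0,0,0],[0,0,0]], jaw=[0,0,0,0,0,0.9,0.9,0.9], newtons=12)

```text
time_s: 3.2
tcp_pos: [0.5725, 0.2722, 0.0539]
eef_rot: [-179.9, 0.1, -99.9]
contact_force: [0.7, 0.5, -0.6]
gripper_width: 0.0686
```

Call:
apply_moves(slide=[[0,0,0],[0,0,0],[0,0,0],[0,0,0]], turn=[[0,0,0],[0,0,0],[0,0,0],[0,0,0]], jaw=[0.9,0.9,0.9,0.9])

```text
time_s: 3.6
tcp_pos: [0.572, 0.2715, 0.0526]
eef_rot: [-180.0, 0.0, -99.9]
contact_force: [0.3, 0.6, -0.5]
gripper_width: 0.0375
```

```bash
python3 - <<'E'
from plant import r
import cv2,pickle
c=r.capture("scene");cv2.imwrite("pics/s1.png",cv2.resize(c["pixels"][60:240,270:460],None,fx=3,fy=3))
E
python3 d.py .572 .270 .2 -100.3
```

```text
t 3.65 tcp [0.5719 0.2715 0.0525] [179.9966  -0.0037 -99.9131] w 0.03324076444953663 F [-0.875   0.4102 -0.5352]
slide [ 0.015  -0.0035 -1.4746] turn [ 0.     -0.      0.0045] slide after turn [ 0.0149 -0.0036 -1.4746] q [ 43.0326  26.506  -17.244   -0.0007 -46.2551 -52.9452]
```

View pics/s1.png

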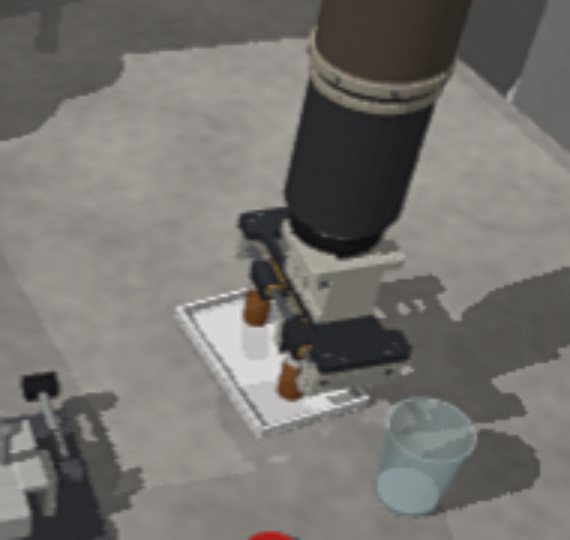

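The view shows the gripper over the far spare with its fingers on either side of it. They are still closing (33 mm). I'll correct a 1.5 mm offset, then finish closing.

Call:
apply_moves(slide=[[0.017,0,0.01],[0,0,0],[0,0,0],[0,0,0],[0,0,0]], turn=[[0,0,0.004],[0,0,0],[0,0,0],[0,0,0],[0,0,0]], jaw=[0.62,0.9,0.9,0.9,0.9], newtons=15)

```text
time_s: 4.15
tcp_pos: [0.5716, 0.2699, 0.0515]
eef_rot: [180.0, -0.0, -100.3]
contact_force: [0.4, 0.5, 0.3]
gripper_width: 0.0249
```

```bash
python3 d.py .572 .270 .22 -100.3
```

```text
t 4.15 tcp [0.5716 0.2699 0.0515] [ 179.9944   -0.0077 -100.2561] w 0.02488471635280668 F [0.3937 0.4929 0.3253]
slide [-0.0018 -0.0036 -1.685 ] turn [ 0.0001 -0.0001  0.0005] slide after turn [-0.002  -0.0038 -1.685 ] q [ 42.9381  26.5041 -17.4253   0.0002 -46.0801 -53.1943]
```

Call:
apply_moves(slide=[[0,0,-0.1],[0,0,-0.3],[0,0,-0.4],[0,0,-0.4],[0,0,-0.4],[0,0,0]], turn=[[0,0,0],[0,0,0],[0,0,0],[0,0,0],[0,0,0],[0,0,0]], jaw=[0.9,0.9,0.9,0.9,0.9,0.9])

```text
time_s: 4.75
tcp_pos: [0.5744, 0.2714, 0.2194]
eef_rot: [-179.5, 0.4, -100.2]
contact_force: [1.7, 0.6, -0.3]
gripper_width: 0.0245
```

```bash
python3 d.py .615 -.117 .21 -100.3
```

```text
t 4.75 tcp [0.5744 0.2714 0.2194] [-179.5214    0.4368 -100.199 ] w 0.024463470147883075 F [ 1.7288  0.5614 -0.2987]
slide [ 3.7518 -1.0867  0.0743] turn [-0.0056  0.0051  0.0012] slide after turn [ 3.7492 -1.0939  0.0938] q [ 42.9376  17.257   -6.9821   0.1332 -65.1244 -53.1939]
```

Call:
apply_moves(slide=[[0.3,-0.09,0],[0.4,-0.115,0],[0.4,-0.115,0],[0.4,-0.115,0],[0.4,-0.115,0],[0.4,-0.115,0],[0.4,-0.115,0],[0.4,-0.115,0]], turn=[[0,0,0],[0,0,0],[0,0,0],[0,0,0],[0,0,0],[0,0,0],[0,0,0],[0,0,0]], jaw=[0.9,0.9,0.9,0.9,0.9,0.9,0.9,0.9])

```text
time_s: 5.55
tcp_pos: [0.6045, -0.0527, 0.2124]
eef_rot: [-179.9, 0.0, -100.2]
contact_force: [0.8, -0.4, -0.2]
gripper_width: 0.0247
```

Call:
apply_moves(slide=[[0.4,-0.115,0],[0.2,-0.06,0],[0,0,0],[0,0,0],[0,0,0],[0,0,0]], turn=[[0,0,0],[0,0,0],[0,0,0],[0,0,0],[0,0,0],[0,0,0]], jaw=[0.9,0.9,0.9,0.9,0.9,0.9])

```text
time_s: 6.15
tcp_pos: [0.6111, -0.1122, 0.2118]
eef_rot: [-180.0, 0.0, -100.2]
contact_force: [0.3, -0.1, 0.2]
gripper_width: 0.0243
```

```bash
python3 - <<'E'
from plant import r
import cv2,pickle
for n in("scene","top"):
    c=r.capture(n);cv2.imwrite(f"pics/{n}2.png",cv2.resize(c["pixels"][100:290,150:340],None,fx=3,fy=3));pickle.dump(c,open(f"{n}2.pkl","wb"))
E
python3 d.py .6152 -.1168 .15 -100.3
```

```text
t 6.25 tcp [ 0.6111 -0.1123  0.2117] [-179.9873    0.0046 -100.1789] w 0.02469828008643546 F [ 0.9423  0.6204 -0.0069]
slide [ 0.0369 -0.0479  0.6174] turn [-0.0001  0.0001  0.0014] slide after turn [ 0.0368 -0.0481  0.6174] q [  7.5647  16.6529  -8.8197  -0.0006 -64.514  -17.7433]
```

View pics/scene2.png

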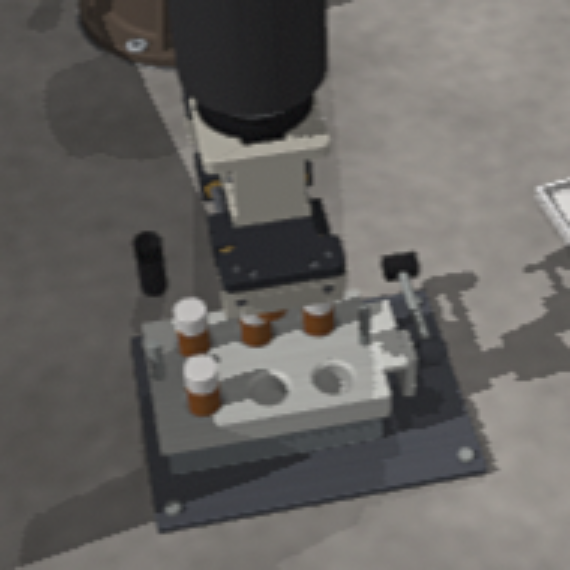

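View pics/top2.png

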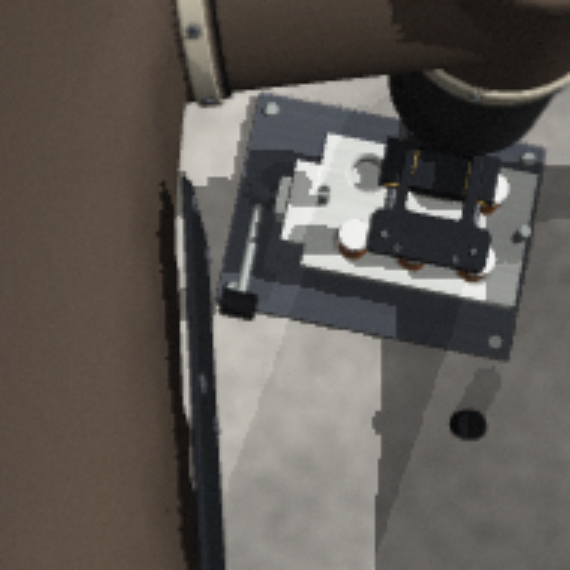

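The held vial hangs behind the gripper housing at about (270,312) in the scene crop. The pockets at (268,385) and (332,377) are still clear. I'll correct x and y, then descend.

Call:
apply_moves(slide=[[0.037,-0.048,0.2],[0,0,0.3],[0,0,0.1],[0,0,0],[0,0,0],[0,0,0]], turn=[[0,0,0],[0,0,0],[0,0,0],[0,0,0],[0,0,0],[0,0,0]], jaw=[0.9,0.9,0.9,0.9,0.9,0.9])

```text
time_s: 6.85
tcp_pos: [0.616, -0.1176, 0.1531]
eef_rot: [-179.9, 0.0, -100.2]
contact_force: [-0.4, -0.0, 0.2]
gripper_width: 0.0248
```

```bash
python3 d.py .6152 -.1168 .0995 -100.3
```

```text
t 6.85 tcp [ 0.616  -0.1176  0.1531] [-179.8732    0.0141 -100.226 ] w 0.024844037560059182 F [-0.3943 -0.0456  0.2351]
slide [-0.0063  0.0107  0.536 ] turn [-0.0015  0.0002  0.0009] slide after turn [-0.0064  0.0095  0.536 ] q [  7.015   19.8479 -12.434    0.0286 -57.5928 -17.2563]
```

Call:
apply_moves(slide=[[-0.006,0.009,0.15],[0,0,0.12],[0,0,0.08],[0,0,0.06],[0,0,0.05],[0,0,0.04],[0,0,0.03],[0,0,0]], turn=[[0,0,0],[0,0,0],[0,0,0],[0,0,0],[0,0,0],[0,0,0],[0,0,0],[0,0,0]], jaw=[0.9,0.9,0.9,0.9,0.9,0.9,0.9,0.9])

```text
time_s: 7.65
tcp_pos: [0.6144, -0.1171, 0.0985]
eef_rot: [-180.0, -0.0, -100.3]
contact_force: [0.2, -1.0, -0.4]
gripper_width: 0.025
```

Call:
apply_moves(slide=[[0,0,0],[0,0,0]], turn=[[0,0,0],[0,0,0]], jaw=[0.9,0.9])

```text
time_s: 7.85
tcp_pos: [0.6144, -0.117, 0.0988]
eef_rot: [-180.0, 0.0, -100.3]
contact_force: [0.6, 0.0, -0.1]
gripper_width: 0.0249
```

Call:
apply_moves(slide=[[0,0,0],[0,0,0],[0,0,0],[0,0,0],[0,0,-0.1],[0,0,-0.3],[0,0,-0.4],[0,0,-0.2]], turn=[[0,0,0],[0,0,0],[0,0,0],[0,0,0],[0,0,0],[0,0,0],[0,0,0],[0,0,0]], jaw=[0.58,0.58,0.58,0.58,0.58,0.58,0.58,0.3])

```text
time_s: 8.65
tcp_pos: [0.6157, -0.1172, 0.203]
eef_rot: [-179.7, 0.0, -100.2]
contact_force: [-0.0, -0.1, 0.6]
gripper_width: 0.0407
```

```bash
python3 d.py .475 .2912 .15 -100.3
```

```text
t 8.65 tcp [ 0.6157 -0.1172  0.203 ] [-179.7401    0.0114 -100.2245] w 0.040734505658838294 F [-0.0093 -0.0987  0.5869]
slide [-3.7697  2.1121  0.5207] turn [-0.003   0.0001  0.0009] slide after turn [-3.767   2.1146  0.5296] q [  7.079   17.3725  -9.035    0.0744 -63.3411 -17.3367]
```

Call:
apply_moves(slide=[[-0.3,0.17,0],[-0.385,0.215,0],[-0.385,0.215,0],[-0.385,0.215,0],[-0.385,0.215,0],[-0.385,0.215,0],[-0.385,0.215,0],[-0.385,0.215,0]], turn=[[0,0,0],[0,0,0],[0,0,0],[0,0,0],[0,0,0],[0,0,0],[0,0,0],[0,0,0]], jaw=[0,0,0,0,0,0,0,0])

```text
time_s: 9.45
tcp_pos: [0.5021, 0.2092, 0.1997]
eef_rot: [-179.9, 0.1, -100.2]
contact_force: [0.6, 0.7, -0.7]
gripper_width: 0.0875
```

Call:
apply_moves(slide=[[-0.385,0.215,0.2],[-0.385,0.22,0.2],[0,0,0.15],[0,0,0],[0,0,0]], turn=[[0,0,0],[0,0,0],[0,0,0],[0,0,0],[0,0,0]], jaw=[0,0,0,0,0])

```text
time_s: 9.95
tcp_pos: [0.4739, 0.2909, 0.1443]
eef_rot: [-180.0, -0.0, -100.2]
contact_force: [0.3, 0.5, -0.2]
gripper_width: 0.0876
```

```bash
python3 - <<'E'
from plant import r
from m import *
for n in("scene","top"):
    c=r.capture(n);pickle.dump(c,open(f"{n}3.pkl","wb"))
    if n=="scene": cv2.imwrite(f"pics/{n}3.png",cv2.resize(c["pixels"][120:290,180:420],None,fx=3,fy=3))
    print(caps(c,.113,[(.615,-.117),(.565,-.055),(.556,-.106),(.547,-.157),(.606,-.168)]));print(caps(c,.066,[(.475,.29)]))
E
python3 d.py .475 .2912 .051 -100.3
```

```text
[[ 6.17090191e-01 -1.16400794e-01  1.36169803e-02  6.17034122e-01
  -1.16068466e-01  1.11645273e-01  9.00000000e+01]
 [ 5.66116527e-01 -5.57278147e-02  1.36737203e-02  5.66358388e-01
  -5.59089492e-02  1.11509884e-01  8.10000000e+01]
 [ 5.57413278e-01 -1.06956661e-01  1.37865211e-02  5.57184785e-01
  -1.06700672e-01  1.11803243e-01  8.20000000e+01]
 [ 5.47739178e-01 -1.58001253e-01  1.37559697e-02  5.47874983e-01
  -1.57672994e-01  1.11460924e-01  8.10000000e+01]
 [ 6.06603030e-01 -1.68510530e-01  1.33472568e-02  6.06496047e-01
  -1.67992989e-01  1.11852495e-01  8.40000000e+01]]
[[4.76834916e-01 2.90161927e-01 1.43033997e-02 4.76582917e-01
  2.90425670e-01 6.53026833e-02 5.70000000e+01]]
[[ 6.16013228e-01 -1.15163399e-01  1.23478536e-02  6.15927999e-01
  -1.14959821e-01  1.13845927e-01  8.20000000e+01]
 [ 5.64703873e-01 -5.46076735e-02  1.19040040e-02  5.64687513e-01
  -5.44929500e-02  1.13594635e-01  8.00000000e+01]
 [ 5.55753238e-01 -1.05370656e-01  1.20597157e-02  5.55727151e-01
  -1.05500927e-01  1.13504109e-01  8.00000000e+01]
 [ 5.46309655e-01 -1.56856323e-01  1.18784294e-02  5.46419653e-01
  -1.56784679e-01  1.13817060e-01  7.90000000e+01]
 [ 6.05291401e-01 -1.67657090e-01  1.24426438e-02  6.05120220e-01
  -1.68018995e-01  1.13163269e-01  8.30000000e+01]]
[[4.74113782e-01 2.91395028e-01 1.28921942e-02 4.73978571e-01
  2.91447914e-01 6.67555434e-02 8.20000000e+01]]
t 10.05 tcp [0.4745 0.2908 0.1449] [-179.9383    0.0741 -100.305 ] w 0.08779445630340156 F [0.4464 0.2626 0.4744]
slide [-0.0036 -0.0029  0.9389] turn [-0.0007  0.0009 -0.0001] slide after turn [-0.0049 -0.0039  0.9389] q [ 51.673   14.1662 -21.9475   0.0244 -53.7919 -61.9925]
```

View pics/scene3.png

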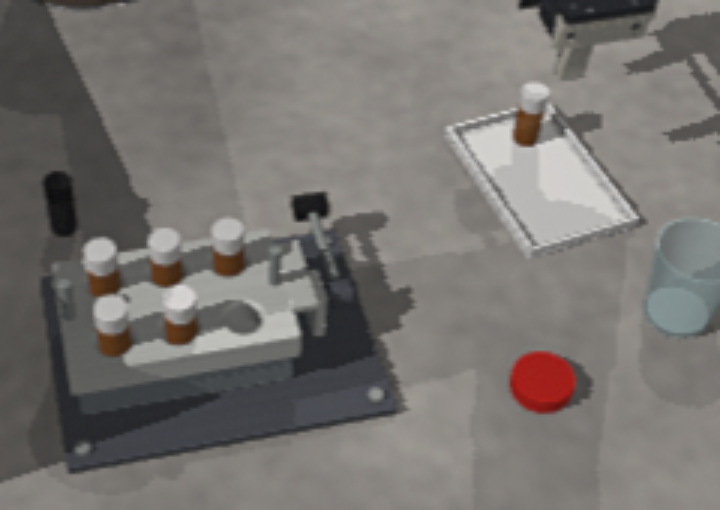

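The first spare stands fully down in pocket 4 at (180,313), with its cap level with the other caps. The second spare is at (528,113) in the tray. I'll pick it up now.

Call:
apply_moves(slide=[[-0.003,-0.003,0.33],[0,0,0.33],[0,0,0.2],[0,0,0.08],[0,0,0],[0,0,0],[0,0,0],[0,0,0]], turn=[[0,0,0],[0,0,0],[0,0,0],[0,0,0],[0,0,0],[0,0,0],[0,0,0],[0,0,0]], jaw=[0.3,0.3,0.3,0.3,0.5,0.5,0.5,0.5])

```text
time_s: 10.85
tcp_pos: [0.4746, 0.2918, 0.0508]
eef_rot: [-179.9, 0.1, -100.3]
contact_force: [-0.2, 0.5, -0.1]
gripper_width: 0.0442
```

```bash
python3 d.py .475 .2912 .051 -100.3
```

```text
t 10.85 tcp [0.4746 0.2918 0.0508] [-179.9388    0.103  -100.2547] w 0.04423138004861596 F [-0.2473  0.5351 -0.1283]
slide [ 0.0054 -0.0051 -0.0025] turn [-0.0007  0.0012  0.0005] slide after turn [ 0.0054 -0.0051 -0.0025] q [ 51.7271  20.8403 -27.4833   0.0084 -41.5567 -61.9882]
```

Call:
apply_moves(slide=[[0.006,0,0],[0,0,0],[0,0,0],[0,0,0],[0,0,0],[0,0,0]], turn=[[0,0,0],[0,0,0],[0,0,0],[0,0,0],[0,0,0],[0,0,0]], jaw=[0.9,0.9,0.9,0.9,0.9,0.9], newtons=15)

```text
time_s: 11.45
tcp_pos: [0.474, 0.2908, 0.0497]
eef_rot: [-180.0, 0.0, -100.2]
contact_force: [-0.9, -1.1, 2.6]
gripper_width: 0.0247
```

```bash
python3 d.py .475 .2912 .051 -100.3
```

```text
t 11.45 tcp [0.474  0.2908 0.0497] [-179.995     0.0055 -100.2499] w 0.024709059017535027 F [-0.9353 -1.1389  2.5962]
slide [-0.0056 -0.0091 -0.0132] turn [-0.0001  0.0001  0.0006] slide after turn [-0.0056 -0.0091 -0.0132] q [ 51.7072  20.8991 -27.5797   0.0028 -41.5141 -61.9592]
```

Call:
apply_moves(slide=[[0,0,-0.1],[0,0,-0.3],[0,0,-0.4],[0,0,-0.4],[0,0,-0.4],[0,0,0]], turn=[[0,0,0],[0,0,0],[0,0,0],[0,0,0],[0,0,0],[0,0,0]], jaw=[0.9,0.9,0.9,0.9,0.9,0.9])

```text
time_s: 12.05
tcp_pos: [0.4764, 0.2926, 0.2164]
eef_rot: [-179.6, 0.5, -100.2]
contact_force: [-0.4, -0.2, -1.1]
gripper_width: 0.0247
```

```bash
python3 d.py .6245 -.0657 .21 -100.3
```

```text
t 12.05 tcp [0.4764 0.2926 0.2164] [-179.629     0.4685 -100.2004] w 0.024743561715424113 F [-0.3505 -0.1699 -1.0663]
slide [ 3.2646 -2.0923  0.0508] turn [-0.0043  0.0055  0.0011] slide after turn [ 3.2605 -2.0983  0.0639] q [ 51.7008  10.3358 -16.6799   0.1204 -62.3964 -61.9579]
```

Call:
apply_moves(slide=[[0.28,-0.18,0],[0.375,-0.242,0],[0.375,-0.242,0],[0.375,-0.242,0],[0.375,-0.242,0],[0.375,-0.242,0],[0.375,-0.242,0],[0.375,-0.242,0]], turn=[[0,0,0],[0,0,0],[0,0,0],[0,0,0],[0,0,0],[0,0,0],[0,0,0],[0,0,0]], jaw=[0.9,0.9,0.9,0.9,0.9,0.9,0.9,0.9])

```text
time_s: 12.85
tcp_pos: [0.6069, -0.0303, 0.2098]
eef_rot: [-180.0, 0.0, -100.3]
contact_force: [0.9, 0.5, -0.8]
gripper_width: 0.0244
```

Call:
apply_moves(slide=[[0.375,-0.242,0],[0,0,0.3],[0,0,0.3],[0,0,0],[0,0,0],[0,0,0]], turn=[[0,0,0],[0,0,0],[0,0,0],[0,0,0],[0,0,0],[0,0,0]], jaw=[0.9,0.9,0.9,0.9,0.9,0.9])

```text
time_s: 13.45
tcp_pos: [0.6248, -0.0694, 0.1515]
eef_rot: [-179.9, 0.0, -100.2]
contact_force: [0.9, -0.1, 0.1]
gripper_width: 0.0245
```

```bash
python3 d.py .6245 -.0657 .098 -100.3
```

```text
t 13.45 tcp [ 0.6248 -0.0694  0.1515] [-179.8593    0.0166 -100.1974] w 0.024542728823904993 F [ 0.8919 -0.1485  0.0866]
slide [-0.0354  0.0112  0.535 ] turn [-0.0016  0.0002  0.0012] slide after turn [-0.0355  0.0099  0.535 ] q [ 11.4504  20.0558 -12.357    0.0433 -57.4503 -21.6712]
```

Call:
apply_moves(slide=[[-0.035,0.008,0.14],[0,0,0.06],[0,0,0],[0,0,0]], turn=[[0,0,0.001],[0,0,0],[0,0,0],[0,0,0]], jaw=[0.9,0.9,0.9,0.9])

```text
time_s: 13.85
tcp_pos: [0.6237, -0.066, 0.1296]
eef_rot: [180.0, -0.0, -100.3]
contact_force: [0.3, -0.6, 0.1]
gripper_width: 0.0247
```

```bash
python3 d.py .6245 -.0657 .098 -100.3
```

```text
t 13.85 tcp [ 0.6237 -0.066   0.1296] [ 179.9948   -0.0124 -100.3155] w 0.0247215987945381 F [ 0.3444 -0.5718  0.0837]
slide [-0.0043 -0.0077  0.3165] turn [ 0.0001 -0.0001 -0.0002] slide after turn [-0.0043 -0.0077  0.3165] q [ 11.7747  21.1909 -13.8325   0.0117 -54.9861 -22.0969]
```

Call:
apply_moves(slide=[[-0.004,-0.007,0.08],[0,0,0.07],[0,0,0.06],[0,0,0.04],[0,0,0.04],[0,0,0.03],[0,0,0],[0,0,0]], turn=[[0,0,0],[0,0,0],[0,0,0],[0,0,0],[0,0,0],[0,0,0],[0,0,0],[0,0,0]], jaw=[0.9,0.9,0.9,0.9,0.9,0.9,0.9,0.9])

```text
time_s: 14.65
tcp_pos: [0.6245, -0.0659, 0.0977]
eef_rot: [-180.0, -0.0, -100.3]
contact_force: [-0.7, 0.2, -0.9]
gripper_width: 0.0247
```

Call:
apply_moves(slide=[[0,0,0],[0,0,0],[0,0,0],[0,0,0],[0,0,-0.1],[0,0,-0.3],[0,0,-0.4],[0,0,-0.2]], turn=[[0,0,0],[0,0,0],[0,0,0],[0,0,0],[0,0,0],[0,0,0],[0,0,0],[0,0,0]], jaw=[0.58,0.58,0.58,0.58,0.58,0.58,0.58,0.3])

```text
time_s: 15.45
tcp_pos: [0.6258, -0.066, 0.202]
eef_rot: [-179.7, 0.0, -100.3]
contact_force: [0.0, 0.1, 0.5]
gripper_width: 0.0405
```

Call:
apply_moves(slide=[[0,0,0],[0,0,0],[0,0,0],[0,0,0],[0,0,0],[0,0,0],[0,0,0],[0,0,0]], turn=[[0,0,-0.099],[0,0,-0.099],[0,0,-0.099],[0,0,-0.099],[0,0,-0.099],[0,0,-0.099],[0,0,-0.099],[0,0,-0.099]], jaw=[0.3,0.3,0.3,0.3,0.3,0.3,0.3,0.3])

```text
time_s: 16.25
tcp_pos: [0.6245, -0.0659, 0.1985]
eef_rot: [-180.0, -0.0, -31.9]
contact_force: [0.1, -0.6, -0.7]
gripper_width: 0.0613
```

```bash
python3 d.py .5123 .0441 .15 -10.3
```

```text
t 16.25 tcp [ 0.6245 -0.0659  0.1985] [-179.9782   -0.0361  -31.9233] w 0.06132532517516782 F [ 0.0736 -0.5993 -0.6528]
slide [-1.5343 -0.3404  0.4841] turn [-0.0002 -0.0005 -0.2516] slide after turn [-1.3006 -0.8819  0.4849] q [ 11.7638  17.7986  -9.0115   0.0103 -63.1487  46.3082]
```

Call:
apply_moves(slide=[[0,0,0],[0,0,0],[0,0,0],[-0.325,-0.22,0.05],[-0.325,-0.22,0.1],[-0.325,-0.22,0.1],[-0.325,-0.22,0.1],[0,0,0.1]], turn=[[0,0,-0.09],[0,0,-0.09],[0,0,-0.072],[0,0,0],[0,0,0],[0,0,0],[0,0,0],[0,0,0]], jaw=[0.38,0.38,0.38,0.38,0.38,0.38,0.38,0.38])

```text
time_s: 17.05
tcp_pos: [0.5105, 0.0466, 0.1535]
eef_rot: [-179.9, -0.0, -10.5]
contact_force: [0.1, 0.3, 0.3]
gripper_width: 0.0541
```

Call:
apply_moves(slide=[[0,0,0],[0,0,0]], turn=[[0,0,0],[0,0,0]], jaw=[0.38,0.38])

```text
time_s: 17.25
tcp_pos: [0.5136, 0.0445, 0.1533]
eef_rot: [-180.0, -0.0, -10.6]
contact_force: [0.3, 0.1, -0.0]
gripper_width: 0.0545
```

```bash
python3 - <<'E'
from plant import r
from lift import *
np.set_printoptions(suppress=True,precision=4)
c=r.capture("scene");pickle.dump(c,open("scene4.pkl","wb"))
cv2.imwrite("pics/scene4.png",cv2.resize(c["pixels"][100:290,160:360],None,fx=3,fy=3))
print(caps(c,.113,[(.615,-.117),(.6245,-.0657),(.565,-.055),(.556,-.106),(.547,-.157),(.606,-.168)])[:,[0,1,5]])
q=[.58565,-.11148,-.17984]
for n in("top0","scene0"):
    W=cloud(pickle.load(open(n+".pkl","rb")))-[q[0],q[1],0];cs,s=np.cos(q[2]),np.sin(q[2])
    X=cs*W[...,0]+s*W[...,1];Y=-s*W[...,0]+cs*W[...,1];Z=W[...,2]
    m=(abs(Y-.14)<.03)&(X<-.06)&(X>-.14);print(n,[(round(a,3),np.round(np.percentile(Z[m&(abs(X-a)<.004)],[10,50,90]),3)) for a in np.arange(-.13,-.06,.01)])
    k=(abs(Y-.14)<.03)&(abs(X+.1)<.025)&(Z>.046);print("knob",X[k].min(),X[k].max(),Y[k].min(),Y[k].max(),Z[k].max())
    k=(Y>.095)&(Y<.13)&(abs(X)<.04);print("bracket z max",Z[k].max())
E
python3 d.py .5123 .0441 .044 -10.3
```

```text
[[ 0.6168 -0.1165  0.1117]
 [ 0.6272 -0.0664  0.1114]
 [ 0.5656 -0.0557  0.1119]
 [ 0.5566 -0.1068  0.1119]
 [ 0.5475 -0.1577  0.1118]
 [ 0.6064 -0.168   0.1114]]
top0 [(np.float64(-0.13), array([-0.001,  0.001,  0.003])), (np.float64(-0.12), array([-0.002,  0.   ,  0.003])), (np.float64(-0.11), array([-0.001,  0.002,  0.056])), (np.float64(-0.1), array([0.001, 0.054, 0.059])), (np.float64(-0.09), array([0.008, 0.012, 0.053])), (np.float64(-0.08), array([0.008, 0.011, 0.048])), (np.float64(-0.07), array([0.008, 0.011, 0.048])), (np.float64(-0.06), array([0.008, 0.012, 0.05 ]))]
knob -0.11308335596478153 -0.07644242867464243 0.12544965018817716 0.15528327039667894 0.06046862569326301
bracket z max 0.07840635520310606
scene0 [(np.float64(-0.13), array([-0.003, -0.002,  0.001])), (np.float64(-0.12), array([-0.003, -0.001,  0.001])), (np.float64(-0.11), array([-0.001,  0.001,  0.054])), (np.float64(-0.1), array([0.008, 0.038, 0.056])), (np.float64(-0.09), array([0.008, 0.045, 0.051])), (np.float64(-0.08), array([0.007, 0.01 , 0.048])), (np.float64(-0.07), array([0.007, 0.01 , 0.047])), (np.float64(-0.06), array([0.007, 0.01 , 0.048]))]
knob -0.11376083110467365 -0.07711462835421884 0.12409985058757443 0.1539072129463467 0.05929294097660628
bracket z max 0.07609863520938748
t 17.3 tcp [0.5138 0.0443 0.1533] [-179.9857   -0.0547  -10.6398] w 0.05427528125970577 F [ 0.0254  0.0858 -0.3966]
slide [-0.0159  0.0053  1.0928] turn [-0.0002 -0.0006 -0.004 ] slide after turn [-0.0149  0.0049  1.0928] q [ 26.7778   9.992  -26.2423   0.0271 -53.7136  52.5663]
```

View pics/scene4.png

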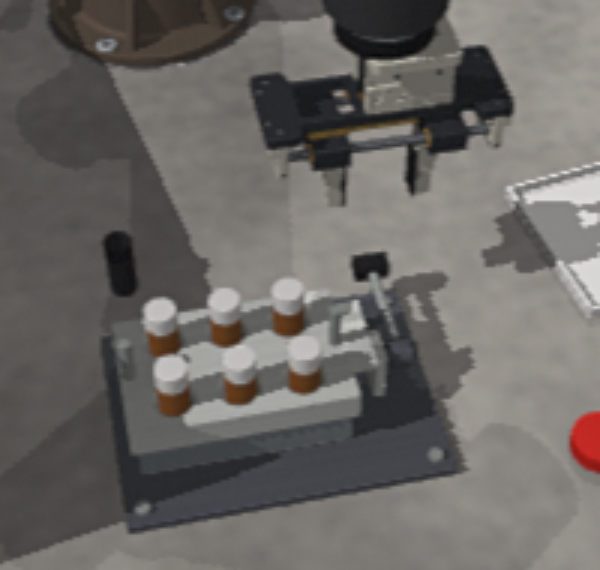

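All six vials are seated with level caps (front row (172,385), (239,375), (304,365) and the back row). The gripper straddles the knob at (370,265), so I'll descend onto it.

Call:
apply_moves(slide=[[-0.013,0.004,0.3],[0,0,0.35],[0,0,0.25],[0,0,0.15],[0,0,0.04],[0,0,0],[0,0,0]], turn=[[0,0,-0.004],[0,0,0],[0,0,0],[0,0,0],[0,0,0],[0,0,0],[0,0,0]], jaw=[0.38,0.38,0.38,0.38,0.38,0.38,0.38])

```text
time_s: 18.0
tcp_pos: [0.5125, 0.0444, 0.0445]
eef_rot: [-180.0, -0.1, -10.3]
contact_force: [1.3, -0.7, -0.9]
gripper_width: 0.0542
```

```bash
python3 d.py .5123 .0441 .043 -10.3
```

```text
t 18.0 tcp [0.5125 0.0444 0.0445] [-179.9637   -0.0703  -10.2952] w 0.05417800875461051 F [ 1.2817 -0.6987 -0.8953]
slide [-0.001   0.0033  0.0145] turn [-0.0004 -0.0008  0.0001] slide after turn [-0.001   0.0033  0.0145] q [ 26.8562  18.1281 -33.2281   0.0216 -38.5658  52.8317]
```

Call:
apply_moves(slide=[[0,0.003,0.01],[0,0,0],[0,0,0],[0,0,0],[0,0,0],[0,0,0],[0,0,0]], turn=[[0,0,0],[0,0,0],[0,0,0],[0,0,0],[0,0,0],[0,0,0],[0,0,0]], jaw=[0.8,0.8,0.8,0.8,0.8,0.8,0.8], newtons=30)

```text
time_s: 18.7
tcp_pos: [0.5117, 0.0445, 0.0428]
eef_rot: [-180.0, -0.0, -10.3]
contact_force: [-1.6, 3.7, 2.5]
gripper_width: 0.0294
```

```bash
python3 d.py .5123 .0441 .043 -10.3; python3 - <<'E'
import numpy as np
for st in(5,):
    a=np.radians(np.arange(0,91,5)); x=-np.cos(a);z=np.sin(a)
    for k in range(18): print(k,round(x[k+1]-x[k],3),round(-(z[k+1]-z[k]),3))
E
```

```text
t 18.7 tcp [0.5117 0.0445 0.0428] [-179.9671   -0.0317  -10.2558] w 0.029420473048766615 F [-1.6375  3.6953  2.5113]
slide [ 0.0067  0.0033 -0.0024] turn [-0.0004 -0.0004  0.0005] slide after turn [ 0.0067  0.0033 -0.0024] q [ 26.8968  18.2402 -33.3643  -0.0114 -38.3504  52.8564]
0 0.004 -0.087
1 0.011 -0.086
2 0.019 -0.085
3 0.026 -0.083
4 0.033 -0.081
5 0.04 -0.077
6 0.047 -0.074
7 0.053 -0.069
8 0.059 -0.064
9 0.064 -0.059
10 0.069 -0.053
11 0.074 -0.047
12 0.077 -0.04
13 0.081 -0.033
14 0.083 -0.026
15 0.085 -0.019
16 0.086 -0.011
17 0.087 -0.004
```

Call:
apply_moves(slide=[[0.004,0,-0.087],[0.011,0,-0.086],[0.019,0,-0.085],[0.026,0,-0.083],[0.033,0,-0.081],[0.04,0,-0.077],[0,0,0],[0,0,0]], turn=[[0,0,0],[0,0,0],[0,0,0],[0,0,0],[0,0,0],[0,0,0],[0,0,0],[0,0,0]], jaw=[0.8,0.8,0.8,0.8,0.8,0.8,0.8,0.8])

```text
time_s: 19.5
tcp_pos: [0.5243, 0.0422, 0.0921]
eef_rot: [-180.0, 0.0, -10.3]
contact_force: [-0.5, 6.3, -1.4]
gripper_width: 0.0297
```

```bash
python3 - <<'E'
from plant import r
import cv2
c=r.capture("scene");cv2.imwrite("pics/scene5.png",cv2.resize(c["pixels"][100:290,160:360],None,fx=3,fy=3))
E
python3 d.py .5255 .0415 .093 -10.3
```

```text
t 19.55 tcp [0.5244 0.0423 0.0922] [-179.9583    0.0146  -10.2906] w 0.029708321336370847 F [-0.0992  6.1066 -1.5751]
slide [ 0.0125  0.0055 -0.0083] turn [-0.0005  0.0002  0.0001] slide after turn [ 0.0125  0.0055 -0.0083] q [ 25.9593  15.1791 -28.9961  -0.0589 -45.8119  53.7911]
```

View pics/scene5.png

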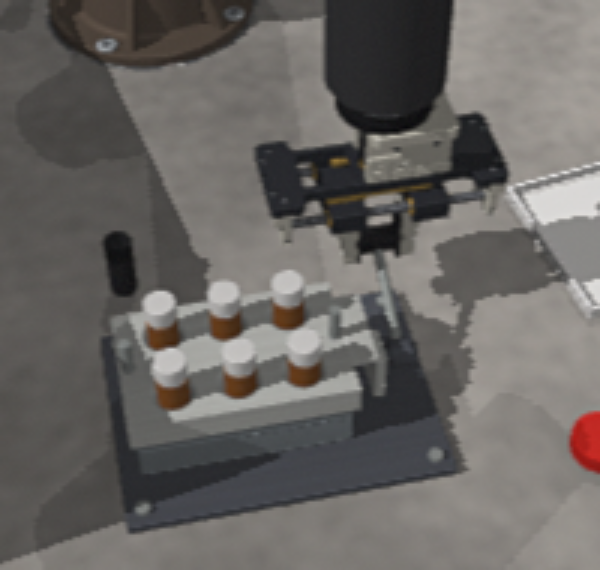

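The knob is gripped at (380,238), the lever is rising and the carrier has lifted evenly. Continuing along the arc, with a slight sideways relief.

Call:
apply_moves(slide=[[0.047,-0.004,-0.074],[0.053,0,-0.069],[0.059,0,-0.064],[0.064,0,-0.059],[0.069,0,-0.053],[0.074,0,-0.047],[0,0,0],[0,0,0]], turn=[[0,0,0],[0,0,0],[0,0,0],[0,0,0],[0,0,0],[0,0,0],[0,0,0],[0,0,0]], jaw=[0.8,0.8,0.8,0.8,0.8,0.8,0.8,0.8])

```text
time_s: 20.35
tcp_pos: [0.5588, 0.0361, 0.128]
eef_rot: [180.0, 0.2, -10.3]
contact_force: [-4.8, 6.8, -0.8]
gripper_width: 0.0299
```

```bash
python3 d.py .6107 .0263 .143 -10.3
```

```text
t 20.35 tcp [0.5588 0.0361 0.128 ] [179.9971   0.2048 -10.322 ] w 0.029898801174563654 F [-4.8315  6.7613 -0.8314]
slide [ 0.5272  0.0033 -0.1521] turn [ 0.      0.0024 -0.0003] slide after turn [ 0.5277  0.0035 -0.1503] q [ 23.6459  15.6818 -22.3496  -0.1418 -52.1402  56.1193]
```

Call:
apply_moves(slide=[[0.077,-0.003,-0.04],[0.081,0,-0.033],[0.083,0,-0.026],[0.085,0,-0.019],[0.086,0,-0.011],[0.087,0,-0.004],[0,0,0],[0,0,0]], turn=[[0,0,0],[0,0,0],[0,0,0],[0,0,0],[0,0,0],[0,0,0],[0,0,0],[0,0,0]], jaw=[0.8,0.8,0.8,0.8,0.8,0.8,0.8,0.8])

```text
time_s: 21.15
tcp_pos: [0.6083, 0.0272, 0.142]
eef_rot: [180.0, 0.2, -10.3]
contact_force: [-5.3, 5.0, 3.6]
gripper_width: 0.0297
```

```bash
python3 - <<'E'
from plant import r
from lift import *
np.set_printoptions(suppress=True,precision=4)
c=r.capture("scene");pickle.dump(c,open("scene6.pkl","wb"));cv2.imwrite("pics/scene6.png",cv2.resize(c["pixels"][100:290,160:360],None,fx=3,fy=3))
print(caps(c,.131,[(.615,-.117),(.6245,-.0657),(.565,-.055),(.556,-.106),(.547,-.157),(.606,-.168)])[:,[0,1,5]])
c=r.capture("top");pickle.dump(c,open("top6.pkl","wb"));cv2.imwrite("pics/top6.png",cv2.resize(c["pixels"][100:290,160:360],None,fx=3,fy=3))
E
python3 d.py .6107 .0263 .143 -10.3
```

```text
[[ 0.6172 -0.1159  0.1299]
 [ 0.6278 -0.0667  0.1294]
 [ 0.566  -0.0561  0.1295]
 [ 0.5572 -0.1069  0.1299]
 [ 0.5487 -0.1578  0.1291]
 [ 0.6068 -0.1676  0.1299]]
t 21.25 tcp [0.6082 0.0272 0.142 ] [179.9775   0.1646 -10.296 ] w 0.029617974662980842 F [-5.6608  4.6247  4.1956]
slide [ 0.0263  0.0047 -0.0102] turn [0.0003 0.0019 0.    ] slide after turn [ 0.0263  0.0047 -0.0102] q [ 20.8857  19.0249 -15.2819  -0.0797 -55.8457  58.8632]
```

View pics/scene6.png

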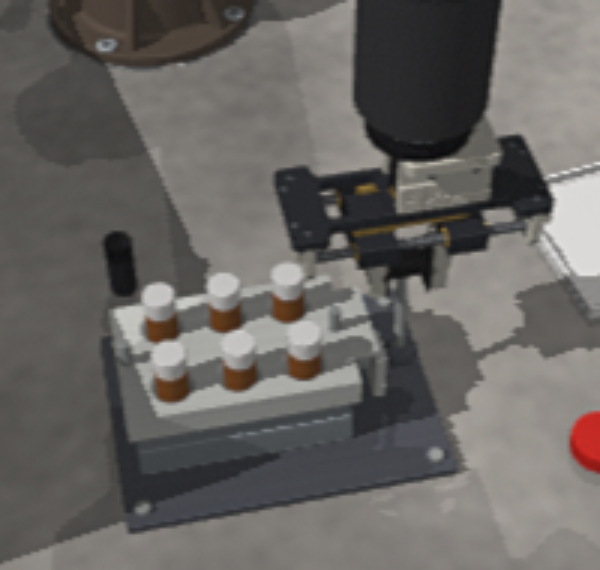

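View pics/top6.png

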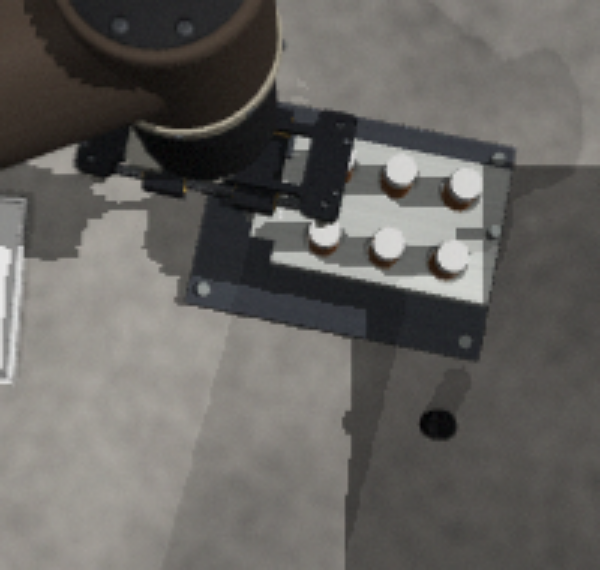

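The carrier has risen about 18 mm. TCP travel says the knob is about 2 mm short of vertical, so I'll nudge it the rest of the way.

Call:
apply_moves(slide=[[0.02,-0.003,-0.006],[0,0,0],[0,0,0],[0,0,0]], turn=[[0,0,0],[0,0,0],[0,0,0],[0,0,0]], jaw=[0.8,0.8,0.8,0.8])

```text
time_s: 21.65
tcp_pos: [0.6093, 0.027, 0.1421]
eef_rot: [179.9, 0.3, -10.3]
contact_force: [-6.5, 5.4, 2.5]
gripper_width: 0.0299
```

```bash
python3 - <<'E'
from plant import r
from lift import *
q=[.58565,-.11148,-.17984]
c=r.capture("scene");pickle.dump(c,open("scene7.pkl","wb"))
x0,y0,x1,y1=255,160,325,245
im=cv2.resize(c["pixels"][y0:y1,x0:x1],None,fx=7,fy=7,interpolation=cv2.INTER_CUBIC)
for a,col in((90,(0,0,255)),(84,(255,0,0)),(96,(0,255,0))):
    a=np.radians(a);P=T(q,[[-k*np.cos(a),.14,.045+k*np.sin(a)] for k in(.01,.1)])
    p=np.round((proj(c,P)-[x0,y0]+.5)*7).astype(int);cv2.polylines(im,[p],False,col,1)
cv2.imwrite("pics/lev7.png",im)
s=r.get_state();d=s["tcp_pos"]-np.array([.5117,.0445,.0428]);print("travel lift x",d[0]*np.cos(q[2])+d[1]*np.sin(q[2]),"z",d[2])
E
python3 d.py .6107 .0263 .143 -10.3
```

```text
travel lift x 0.09914665785681841 z 0.09924754154189369
t 21.7 tcp [0.6093 0.027  0.142 ] [179.9477   0.2659 -10.3057] w 0.029267526005444282 F [-6.5471  5.4709  2.7059]
slide [ 0.0151  0.0048 -0.0096] turn [ 0.0006  0.0031 -0.0001] slide after turn [ 0.0151  0.0048 -0.0095] q [ 20.8126  19.1732 -15.0349  -0.1116 -56.0466  58.9444]
```

View pics/lev7.png

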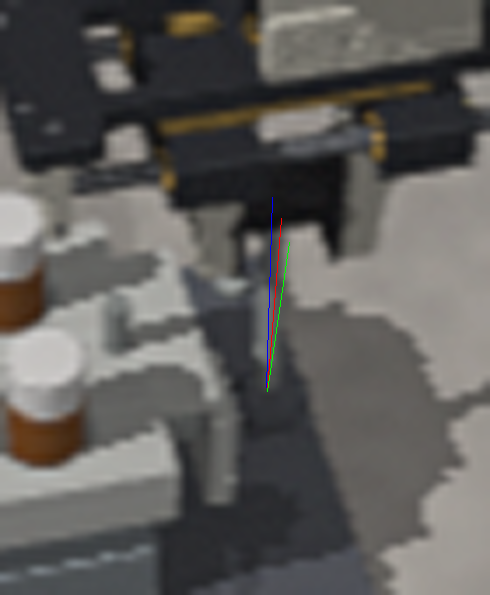

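```bash
python3 - <<'E'
from lift import *
np.set_printoptions(suppress=True,precision=4)
q=[.58565,-.11148,-.17984]
c=pickle.load(open("scene7.pkl","rb"));W=cloud(c)-[q[0],q[1],0];cs,s=np.cos(q[2]),np.sin(q[2])
X=cs*W[...,0]+s*W[...,1];Y=-s*W[...,0]+cs*W[...,1];Z=W[...,2]
for v in range(186,218,2):
    u=[k for k in range(285,305) if abs(Y[v,k]-.14)<.012 and abs(X[v,k])<.03]
    if u: print(v,u[0],u[-1],[f"{X[v,k]*1000:.0f},{Y[v,k]*1000:.0f},{Z[v,k]*1000:.0f},{c['pixels'][v,k].mean():.0f}" for k in u])
print(proj(c,T(q,[[0,.14,z] for z in(.06,.08,.1,.12,.145)])))
im=c["pixels"][180:222,275:315];cv2.imwrite("pics/rod.png",cv2.convertScaleAbs(cv2.resize(im,None,fx=14,fy=14,interpolation=cv2.INTER_NEAREST),alpha=1.6))
E
```

```text
186 293 299 ['-7,137,154,27', '-5,139,156,22', '-5,142,155,23', '-6,145,153,24', '-4,146,156,22', '-5,149,154,24', '-6,152,152,24']
188 292 299 ['-3,134,153,27', '-2,136,153,25', '-1,139,153,23', '-2,141,151,23', '-2,143,152,26', '-1,146,152,26', '-1,148,151,27', '-1,151,151,27']
190 290 299 ['-1,129,148,26', '-0,131,149,22', '-1,134,148,22', '-2,137,146,20', '-2,139,146,20', '0,141,147,19', '1,143,148,19', '-0,146,145,15', '1,148,147,15', '2,150,147,16']
192 290 296 ['0,129,143,24', '-0,132,142,23', '-0,134,142,18', '0,136,141,24', '1,139,142,32', '-2,142,138,57', '-5,145,134,81']
194 292 294 ['-8,137,126,102', '-6,139,128,69', '-5,141,127,75']
196 292 294 ['-8,137,118,70', '-5,139,121,65', '-5,141,120,75']
198 292 294 ['-5,137,115,64', '-3,139,116,67', '-5,142,114,75']
200 291 294 ['-8,136,104,80', '-4,137,109,83', '-1,138,111,71', '-2,141,110,72']
202 291 294 ['-6,135,99,96', '-3,137,101,114', '-3,139,102,109', '-4,142,99,88']
204 291 294 ['-7,136,90,84', '-5,138,92,110', '-1,139,96,108', '-2,142,94,88']
206 291 294 ['-4,135,87,84', '-1,137,89,110', '-3,140,86,106', '-2,142,86,88']
208 291 294 ['-4,136,78,84', '-1,137,82,110', '-4,141,78,105', '-1,143,80,81']
210 291 294 ['-2,136,73,99', '-1,138,74,120', '-2,140,73,105', '-3,144,70,80']
212 291 295 ['-4,137,63,54', '1,137,69,68', '-1,141,66,82', '-2,144,64,76', '-8,148,55,58']
214 288 296 ['-9,131,50,48', '-4,132,56,38', '-4,134,56,52', '-5,137,54,57', '0,138,60,66', '0,141,59,77', '-2,144,56,71', '-3,147,54,56', '-5,150,50,50']
216 288 297 ['-4,130,49,68', '-3,132,49,46', '0,133,53,50', '2,136,54,54', '4,137,57,52', '3,140,55,51', '5,142,57,51', '1,146,51,54', '4,148,55,54', '1,151,49,54']
[[292.7039 213.7589]
 [293.1231 208.5733]
 [293.5545 203.2384]
 [293.9987 197.7477]
 [294.5728 190.6545]]
```

View pics/rod.png

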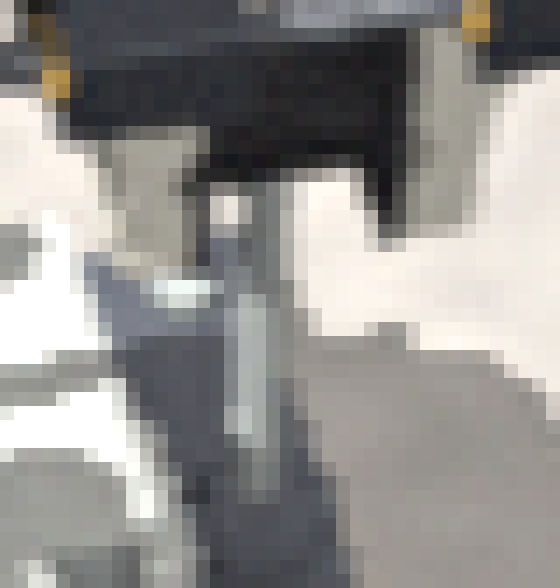

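```bash
python3 - <<'E'
from plant import r
from lift import *
from scipy.optimize import least_squares
q=[.58565,-.11148,-.17984]
cs,s=np.cos(q[2]),np.sin(q[2])
D=[];
for i in range(8):
    c=r.capture("scene");D.append(c["depth"])
D=np.array(D);print("temporal std",np.median(D.std(0)[190:215,288:300]))
c["depth"]=np.median(D,0);pickle.dump(c,open("scene8.pkl","wb"));W=cloud(c)-[q[0],q[1],0]
X=cs*W[...,0]+s*W[...,1];Y=-s*W[...,0]+cs*W[...,1];Z=W[...,2]
for v in range(182,214,1):
    print(v," ".join(f"{u}:{X[v,u]*1000:.0f},{Y[v,u]*1000:.0f},{Z[v,u]*1000:.0f}" for u in (286,287,288,291,292,293,294,296,298,306,307)))
E
python3 d.py .6107 .0263 .143 -10.3
```

```text
temporal std 0.0018139423
182 286:35,108,218 287:34,110,216 288:35,112,217 291:35,119,215 292:36,121,216 293:30,125,208 294:30,127,208 296:30,132,207 298:30,136,206 306:9,162,179 307:10,165,179
183 286:36,107,216 287:37,109,216 288:37,112,215 291:37,118,214 292:38,120,215 293:30,125,205 294:30,128,204 296:-14,147,155 298:-12,151,156 306:10,162,176 307:10,165,175
184 286:37,107,214 287:38,109,213 288:37,112,212 291:37,118,211 292:36,121,210 293:-12,139,155 294:-11,141,157 296:-11,146,155 298:-10,150,155 306:10,162,173 307:10,165,172
185 286:37,107,210 287:37,110,210 288:38,112,210 291:36,119,207 292:37,121,208 293:-10,138,154 294:-8,140,156 296:-7,145,155 298:-7,150,155 306:10,163,169 307:9,166,168
186 286:37,107,207 287:38,110,207 288:38,112,207 291:38,119,205 292:38,121,205 293:-6,137,155 294:-7,140,153 296:-5,144,155 298:-5,149,153 306:9,163,165 307:9,166,165
187 286:37,108,204 287:37,110,203 288:37,112,203 291:37,119,201 292:37,121,200 293:-5,137,153 294:-4,139,154 296:-4,144,153 298:-3,149,153 306:9,164,162 307:9,166,162
188 286:38,107,202 287:37,110,200 288:37,112,199 291:37,119
[... 3806 characters left out ...]
2:-1,138,71 293:-1,141,69 294:-2,143,68 296:-48,164,9 298:-54,172,-1 306:-49,193,-0 307:-49,195,-0
212 286:-50,138,8 287:-49,140,9 288:-48,142,10 291:-3,136,65 292:-1,138,66 293:-1,141,66 294:-2,144,64 296:-44,163,8 298:-51,171,-1 306:-46,192,-1 307:-46,195,-1
213 286:-8,125,58 287:-45,139,9 288:-12,131,51 291:-2,136,61 292:-0,138,63 293:-0,141,62 294:-1,144,60 296:-40,162,10 298:-46,170,0 306:-42,191,-0 307:-43,194,-2
t 22.1 tcp [0.6093 0.027  0.142 ] [179.9479   0.2676 -10.3088] w 0.029684904304111442 F [-6.5496  5.1536  2.0665]
slide [ 0.0152  0.0048 -0.0098] turn [ 0.0006  0.0031 -0.0001] slide after turn [ 0.0153  0.0048 -0.0097] q [ 20.812   19.1738 -15.0361  -0.113  -56.0462  58.9426]
```

The depth data contradicts the TCP travel. The finger centres are at X≈0, but the rod leans (X≈0 at z=63 mm, −6 at z=127 mm) and the knob centre is near X≈−9…−10. That puts the lever at about 84.5°, because the knob shifted in the pads as it turned. I'll push on about 9 mm and measure the rod again.

Call:
apply_moves(slide=[[0.03,0,-0.003],[0.03,0,-0.002],[0.03,0,0],[0,0,0],[0,0,0],[0,0,0]], turn=[[0,0,0],[0,0,0],[0,0,0],[0,0,0],[0,0,0],[0,0,0]], jaw=[0.8,0.8,0.8,0.8,0.8,0.8], newtons=35)

```text
time_s: 22.7
tcp_pos: [0.6177, 0.0255, 0.142]
eef_rot: [179.9, 0.3, -10.3]
contact_force: [-7.9, 5.7, 1.5]
gripper_width: 0.0296
```

```bash
cat > rod.py <<'E'
from plant import r
from lift import *
import sys
q=[.58565,-.11148,-.17984];cs,s=np.cos(q[2]),np.sin(q[2])
def ana(c):
    W=cloud(c)-[q[0],q[1],0]
    X=cs*W[...,0]+s*W[...,1];Y=-s*W[...,0]+cs*W[...,1];Z=W[...,2]
    m=(abs(Y-.139)<.0045)&(abs(X)<.03)&(Z>.065)&(Z<.129)
    zz,xx=Z[m],X[m];p=np.polyfit(zz,xx,1)
    k=abs(xx-np.polyval(p,zz))<.0025;p=np.polyfit(zz[k],xx[k],1)
    print("rod n",k.sum(),"angle",90+np.degrees(np.arctan(p[0])),"X at z45",np.polyval(p,.045)*1000)
    m=(Y>.131)&(Y<.15)&(abs(X)<.03)&(Z>.139)&(Z<.16)
    a,b=X[m],Z[m]
    f=least_squares(lambda g:np.hypot(a-g[0],b-g[1])-.012,[-.005,.145],loss="soft_l1",f_scale=.001);print("knob X,Z",f.x*1000,m.sum())
    m=(((abs(Y-.119)<.004)|(abs(Y-.166)<.004))&(abs(X)<.03)&(Z>.136)&(Z<.155));print("finger front X",np.median(X[m])*1000)
if __name__=="__main__":
    ana(pickle.load(open("scene8.pkl","rb")))
    D=[]
    for i in range(8): c=r.capture("scene");D.append(c["depth"])
    c["depth"]=np.median(D,0);ana(c);pickle.dump(c,open("scene9.pkl","wb"))
    cv2.imwrite("pics/"+sys.argv[1],cv2.resize(c["pixels"][100:290,160:360],None,fx=3,fy=3))
    print(np.round(caps(c,.131,[(.615,-.117),(.6245,-.0657),(.565,-.055),(.556,-.106),(.547,-.157),(.606,-.168)])[:,[0,1,5]],4))
E
python3 rod.py scene9.png; python3 d.py .6107 .0263 .143 -10.3
```

```text
rod n 63 angle 85.42976605570789 X at z45 0.24797706447436804
knob X,Z [-11.74662798 143.87265903] 61
finger front X 8.971949783144664
rod n 59 angle 89.87825131892126 X at z45 0.5196710453478536
knob X,Z [ -3.9325947 144.1069046] 59
finger front X 17.729315019954065
[[ 0.6173 -0.1158  0.1298]
 [ 0.6277 -0.0666  0.1298]
 [ 0.5659 -0.0559  0.1299]
 [ 0.5568 -0.1064  0.13  ]
 [ 0.5481 -0.1574  0.1298]
 [ 0.6063 -0.1678  0.1297]]
t 23.1 tcp [0.6177 0.0255 0.142 ] [179.9375   0.3268 -10.3168] w 0.02953732285844412 F [-6.4913  6.3175  0.6562]
slide [-0.0706  0.0047 -0.0097] turn [ 0.0007  0.0038 -0.0002] slide after turn [-0.0706  0.0047 -0.0101] q [ 20.3666  19.9265 -13.8853  -0.1355 -56.5011  59.3919]
```

View pics/scene9.png

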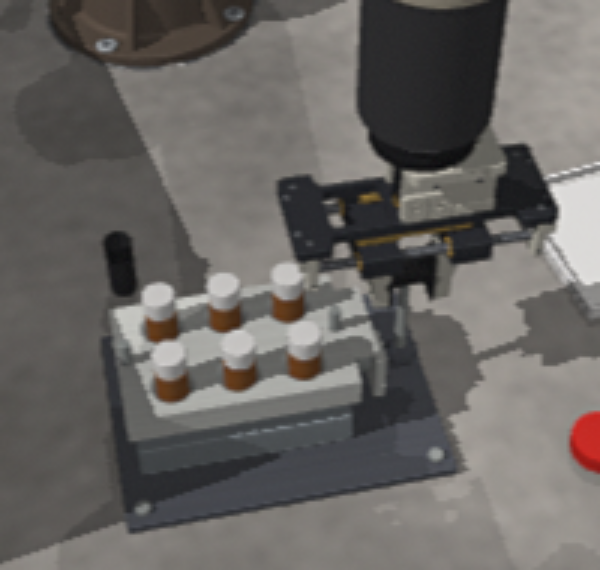

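```bash
python3 - <<'E'
from rod import *
for n in("scene0","scene3","scene4"):
    W=cloud(pickle.load(open(n+".pkl","rb")))-[q[0],q[1],0]
    X=cs*W[...,0]+s*W[...,1];Y=-s*W[...,0]+cs*W[...,1];Z=W[...,2]
    m=(Y>.128)&(Y<.152)&(X>-.13)&(X<-.075)&(Z>.035)&(Z<.07);m&=~((abs(Y-.14)<.007)&(X>-.09))
    a,b=X[m],Z[m]
    f=least_squares(lambda g:np.hypot(a-g[0],b-g[1])-.012,[-.1,.045],loss="soft_l1",f_scale=.001);print(n,f.x*1000,m.sum())
E
```

```text
scene0 [-102.42725347   43.07988623] 71
scene3 [-102.67524655   43.88346819] 75
scene4 [-102.83333594   43.95156145] 73
```

At rest the same knob fit has a bias of −2.6 mm in X, so the knob is now at X≈−1.3 mm (89.3°). The rod slope gives 89.9°. I'll make a final small nudge and hold.

Call:
apply_moves(slide=[[0.007,0,0],[0,0,0],[0,0,0],[0,0,0],[0,0,0],[0,0,0]], turn=[[0,0,0],[0,0,0],[0,0,0],[0,0,0],[0,0,0],[0,0,0]], jaw=[0.8,0.8,0.8,0.8,0.8,0.8])

```text
time_s: 23.7
tcp_pos: [0.6183, 0.0254, 0.142]
eef_rot: [179.9, 0.3, -10.3]
contact_force: [-6.4, 4.6, 0.6]
gripper_width: 0.0297
```

```bash
python3 rod.py scene10.png; python3 d.py .6107 .0263 .143 -10.3
```

```text
rod n 63 angle 85.42976605570789 X at z45 0.24797706447436804
knob X,Z [-11.74662798 143.87265903] 61
finger front X 8.971949783144664
rod n 61 angle 90.1252960088714 X at z45 0.40316663424831584
knob X,Z [ -3.31335068 143.77149203] 59
finger front X 18.261322808063216
[[ 0.6172 -0.1159  0.1297]
 [ 0.6277 -0.0666  0.1299]
 [ 0.5659 -0.056   0.1298]
 [ 0.557  -0.1071  0.1298]
 [ 0.548  -0.1571  0.1298]
 [ 0.6064 -0.1679  0.1299]]
t 24.1 tcp [0.6183 0.0254 0.142 ] [179.9374   0.3434 -10.3214] w 0.029672773028015804 F [-6.7871  7.3045  0.4556]
slide [-0.076   0.0047 -0.01  ] turn [ 0.0007  0.004  -0.0002] slide after turn [-0.0759  0.0047 -0.0105] q [ 20.3348  19.9821 -13.8019  -0.1453 -56.5434  59.4244]
```

Both estimates now bracket vertical (89.6° and 90.1°), the hold is stable, and all six caps are 18 mm up.

```bash
python3 -c "
from plant import r
print(r.close_job())"
```

```text
the job is handed in; nothing more can be done
None
```

I stood the two spare vials in the empty pockets (4 and 5) with the carrier down. I then swung the lever straight up and handed the job in at about 24 s, still gripping the knob at 35 N.

**Last checks:**
- **Vials:** all six caps were level before the lift and read about 18 mm higher after it. None of the four original vials moved by more than about 1 mm.
- **Lever angle:** the rod's slope gave 90.1°, and the knob's position, corrected for camera bias, gave about 89.6°.
- **Hold:** the pose was steady, with roughly 7 N of back-push from the lever and about 5–7 N sideways.

**A check that disagreed:** at first the arm's travel suggested the lever was almost vertical, while the depth images put it near 85°. The knob had shifted about 8 mm between the finger pads as it turned. I went by the images and pushed on to vertical.

I did not touch the bottle, beaker, screw cap or black decoy.

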